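# Unpack the spare handpiece onto its bench rest

## Robot

A 7-joint arm with a two-finger parallel gripper is mounted at the origin on a cart in front of the work surface, level with it; the furniture and walls round the work are solid. World frame = base frame: x ahead of the robot, y to its left, z up, the work surface at z = 0. Lengths are in mm, angles in rad, forces in N, time in s.
With the tool pointing down it reaches from about 425 to 800 mm from the base axis. Payload 8.3 kg.
Tool frame: the origin (TCP) lies at the very end of the fingers, on their centre line; the grasp point (between the pads) lies 19 mm behind it; y points along the fingers, z is the direction in which the jaws open and shut, and the axes are right-handed (so a half turn about y gives the same grasp; the last joint's range is limited). The gripper opens to 85 mm and grips with 20 to 120 N. Pads are 22 mm wide; open, the fingers measure 114 mm over their backs; the gripper's body (76 mm by 85 mm) begins 54 mm behind the grasp point. The pads swing forward as they close: fully open they stand 13 mm farther back than shut.
Start: joints at [1.055, 0.383, 0.016, 1.37, -0.006, 1.388, -0.046], TCP at [273.461, -561.981, 231.279] pointing down, gripper open.
Joint ranges: [-2.95, 2.95], [-0.25, 2.06], [-1.52, 1.56], [0.18, 2.33], [-1.44, 4.58], [0.02, 2.06], [-3.01, 3.01]. Speed limits (rad/s): [2.39, 2.39, 3.01, 3.01, 3.14, 3.14, 3.14].

## Interface

Orientations are given as a unit quaternion [x, y, z, w].
In Python, from bench import telemetry, capture, sign_off gives the robot as it stands.
- The arm moves only by the tool arm_command, never from a script. Its argument "increments" is one flat list of numbers, 4 for each row, row after row: the shift along the world's x, y, z in units of 50 mm (1.0 is 50 mm), then the turn about the world's z in units of 6 degrees (1.0 is 6 degrees). A call has 1 to 5 rows; each row shifts and turns the commanded pose from where the row before left it; what a row does not reach is not made up. A row lasts 1/8 s, in which the tool goes at most 62.5 mm and 10.7 degrees, less where a joint would pass 70% of its speed; a pose out of reach is approached as far as the arm can. A call is refused whole if a number of a shift passes 1 or a number of a turn 1, either way. A call with a gripper value outside its range is refused whole. "claw" is the opening, from -1 (shut) to 1 (fully open), set as the call begins (left out, the last holds). The fingers move at their own pace and stop on an object; the grip force is fixed at half the most. Time passes only in rows, so rows that do not move let the fingers close. It gives the time, the measured TCP pose, the force and the opening at its end, in the units of the state.
- telemetry.read_state(): the state, without advancing time (a new reading comes with each control period).
- capture(name): name is "scene" or "top" or "wrist"; returns a dict with "img" (400x640x3 uint8, red, green, blue), "vertical_fov" (degrees; the focal length in pixels is half the picture's height over the tangent of half this angle, whatever the lens; pixels are square), "cx", "cy" (the principal point, pixels), "rvec" (rotation vector, rad) and "tvec" (3), from world to camera coordinates, as OpenCV has them; the wrist camera has in their place "tool_from_camera" (4x4, takes a point from camera to tool coordinates, whose origin is the TCP and whose axes are the tool frame's). Camera axes: x right, y down, z forward; pixel columns grow to the right and rows downward; lengths in mm; the calibration is good to about 2 mm. The wrist camera is an equidistant fisheye: a pixel r from the principal point sees the ray r / f radians off the axis. A picture is of the moment at which its call begins: read the wrist's pose just before it. There is no depth.
- sign_off(): hands the job in, once; it reports no verdict.
The state is a dict: "clock": time; "q": joint angles; "joint_vel": joint speeds; "joint_torque": joint torques, N m; "position": TCP position; "orientation": TCP orientation; "contact_force": force on the tool from outside, world axes, zero at the start; "torque": the same for the moment, N m; "opening": opening from 0.0 (shut) to 1.0 (fully open).
Only numpy, scipy, OpenCV 4.12 (cv2) and the standard library are available. Lean on these libraries where they do the work, as an engineer would, in place of code of your own. Each camera call takes 0.05 s, during which the arm holds its last target. There are 200 camera calls.

## Task

Pull the hinged lid of the small dark blue-green case up by its black tab and carry it past its balance point, so that it leans back on its stop and stays open by itself. Then lift the grey handpiece out and, without dropping it, lay it lengthwise in both V brackets of the brass-and-wood rest, with its barrel about midway between the brackets (its tip may point either way). Do not disturb the loose steel block nearby.

Things in the scene. Friction and masses are not known exactly. Their poses are not given: they have to be found in the camera images.
- case: Dark blue-green clamshell case, fixed: base 120 (x) x 150 (y) x 30 mm, walls 5 mm, floor 6 mm up; shut lid adds 18 mm. Origin: centre of its underside; x to its back (hinge side), y along its width, z up. Two black Y-shaped cradles inside, at y = -42 and +18 mm (6 mm thick, 32 wide, 32 above the bench at most), carry the handpiece along y; fingers fit between them.
- case_lid (a joint): Hinge of the case's lid (120 x 150 x 18 mm, 0.12 kg, swings freely): 0 = shut, grows as it opens, 1.9 rad = leaning back on its stop. Balance point at about 1.38 rad: let go below it, the lid falls shut; beyond it, it falls back to the stop and stays.
- case_hinge (a point): Midpoint of the lid's hinge axis: 60 mm behind the case's origin (case +x), 30 mm above the bench. The hinge axis runs along the case's y. Its axes are those of the case.
- lid_tab (a point): Grip point of the black pull tab at the middle of the lid's front edge (32 mm long, 22 wide along y, 9 thick): mid-thickness, 18 mm out from the lid's edge, 138 mm in front of the hinge and 37 mm above the bench when shut. Moves with the lid. Pinched across its width the tab pivots easily in the fingertips; let these reach at most 10 mm past the point, to clear the lid's edge.
- handpiece: Grey rotary-tool handpiece (no hose), 0.16 kg, about 115 mm long, loose in the case. Origin: under its middle; its long axis runs 0.163 rad off the body's own y axis, so use handpiece_barrel.
- handpiece_barrel (a point): Point on the handpiece's axis at its centre of mass, where to grip: round barrel 22.5 mm across (30 mm behind to 17 mm ahead of the point; then a cone to the tip 72 mm ahead; rear end 43 mm behind). y axis points along it to the tip; it may be rolled about that. In the case: 28 mm above the bench, y along case +y, about 14 mm to the -y side of the middle.
- rest: Handpiece rest, fixed: dark wood foot 64 (x) x 90 (y) x 8 mm with two brass Y brackets at y = -28.5 and +28.5 mm, each 6 mm thick, with a 90 degree V groove across x, 40 mm wide at its top, bottom 22 mm and top about 42 mm above the bench. Origin: centre of its underside; the handpiece is to lie along its y axis.
- rest_mid (a point): Point midway between the rest's two brackets, 36 mm above the bench: where the barrel point lies when the handpiece lies home in both grooves (it then tips by about 3 degrees). Axes as the rest's.
- wax_lump: Yellow beeswax lump, 41 x 50 x 19 mm, stuck to the bench: an obstacle only. Origin under its centre.
- side_cutters: Side cutters with black grips, 51 x 118 x 11 mm, fixed to the bench: an obstacle only. Origin under their centre.
- bench_block: Pale steel bench block, 60 x 60 x 18 mm, loose; leave it alone. Origin under its centre.

How it is judged (in metres and radians):
On the way, in this order (a step that is already met when the one before it is completed fails the run):
1. the lid has swung back to its stop (past 1.75 rad) and stays there with no finger on it, the handpiece still in the case (value of joint case_lid above 1.75 rad and contact force between case_lid and the fingers below 0.1 N and distance between handpiece_barrel and case below 0.06 m), for 0.3 s.
2. the handpiece has been lifted clear of the case (barrel 70 mm or more above the bench) (height (world z) of handpiece_barrel above 0.07 m), for 0.1 s.
At the end, for the whole second after the job is handed in: Lid open past 1.75 rad; handpiece at rest in both V brackets: barrel point within 6 mm across, 15 mm along and 6 mm in height of the rest's midpoint, axis within 0.14 rad of the rest's y; the steel block within 25 mm of where it stood (value of joint case_lid above 1.75 rad and x of handpiece_barrel in the frame of rest_mid between -0.006 and 0.006 m and y of handpiece_barrel in the frame of rest_mid between -0.015 and 0.015 m and z of handpiece_barrel in the frame of rest_mid between -0.006 and 0.006 m and angle between the y axis of handpiece_barrel and the y axis of rest, either way round below 0.14 rad and linear speed of handpiece below 0.01 m/s and distance of bench_block from where it was at the start of the episode below 0.025 m); the robot touches nothing.
It fails at once if the handpiece is dropped: it moves faster than 0.5 m/s with no finger on it (a fall of more than about 13 mm) (contact force between handpiece and the fingers below 0.02 N and linear speed of handpiece above 0.5 m/s).
It fails at once if the steel block is pushed more than 25 mm from its place (distance of bench_block from where it was at the start of the episode above 0.025 m).
It also fails if it takes over 53 s, if anything falls off the work surface, if the arm or the gripper's body presses on something with over 40 N, if the wrist force passes 120 N, or if a joint passes its speed limit or range.

## Working session

There is one attempt and no reset: what is moved stays moved. The work goes in short steps, Python scripts to look and compute and a tool call to move; the robot and the scene stay as the last step left them, time stands still between calls to the robot, and variables do not carry over. Pictures are saved under pics/ and viewed, about 8 in all and at most 12, crops included, and the job is handed in when it is done.

Besides the shell and the picture viewer there is one more tool, called after "Request:" as name(argument=value, ...), one argument or row to a line, values as JSON. arm_command: Moves the arm, as the interface text tells. Its arguments: {"type":"object","properties":{"increments":{"type":"array"},"claw":{"type":"number"}},"required":["increments"]}

```bash
mkdir -p pics; cat > h.py <<'E'
import numpy as np,cv2
from bench import telemetry,capture,sign_off
from scipy.spatial.transform import Rotation as R
def snap(n,f):
    s=telemetry.read_state();c=capture(n);cv2.imwrite('pics/'+f+'.png',c['img'][:,:,::-1]);np.save('pics/'+f+'.npy',dict(c=c,s=s),allow_pickle=True);return c,s
def load(f):
    d=np.load('pics/'+f+'.npy',allow_pickle=True).item();return d['c'],d['s']
def ray(c,s,u,v):
    f=c['img'].shape[0]/2/np.tan(np.radians(c['vertical_fov'])/2)
    x,y=u-c['cx'],v-c['cy']
    if 'tool_from_camera' in c:
        r=np.hypot(x,y)+1e-9;t=r/f
        d=np.array([x/r*np.sin(t),y/r*np.sin(t),np.cos(t)])
        T=np.array(c['tool_from_camera']);Q=R.from_quat(s['orientation']).as_matrix()
        return np.array(s['position'])+Q@T[:3,3],Q@T[:3,:3]@d
    M=cv2.Rodrigues(np.array(c['rvec'],float))[0];t=np.array(c['tvec'],float).ravel()
    return -M.T@t,M.T@np.array([x/f,y/f,1])
def hit(c,s,u,v,z):
    o,d=ray(c,s,u,v);return o+d*(z-o[2])/d[2]
E
python3 - <<'E'
from h import *
for n in('scene','top'):
    c,s=snap(n,n+'0');print(n,{k:v for k,v in c.items() if k!='img'})
print(s)
E
```

```text
scene {'vertical_fov': 55.23550161857473, 'cx': 319.92890285546366, 'cy': 194.93901448740408, 'rvec': array([ 0.59765462, -2.36002457,  1.51510394]), 'tvec': array([482.15569888,  99.00406765, 766.89126322])}
top {'vertical_fov': 43.239877351486015, 'cx': 314.22916080180386, 'cy': 209.5490715930865, 'rvec': array([ 2.4899257 , -1.58258648,  0.17023891]), 'tvec': array([ -90.18329189,  509.12047986, 1203.66161334])}
{'clock': 0.05, 'q': array([ 1.05508824,  0.38422767,  0.01640668,  1.37116092, -0.00629573,
        1.38820923, -0.04649386]), 'joint_vel': array([-0.00059266,  0.00024509, -0.00149617,  0.00063608,  0.00057541,
        0.0006255 , -0.00195963]), 'joint_torque': array([ 3.35008102e-03, -6.29707289e+01,  8.48310068e-01, -3.73133683e+01,
        1.68225303e-02,  1.09154469e-02,  1.95848747e-05]), 'position': array([ 273.22375039, -561.55049754,  230.28260823]), 'orientation': array([-0.15891443,  0.68972711, -0.68838852,  0.15856849]), 'contact_force': array([-0.522855  ,  0.41401665,  0.36441574]), 'torque': array([-0.02920441, -0.03017831, -0.00236966]), 'opening': 0.9995386432570889}
```

View pics/scene0.png

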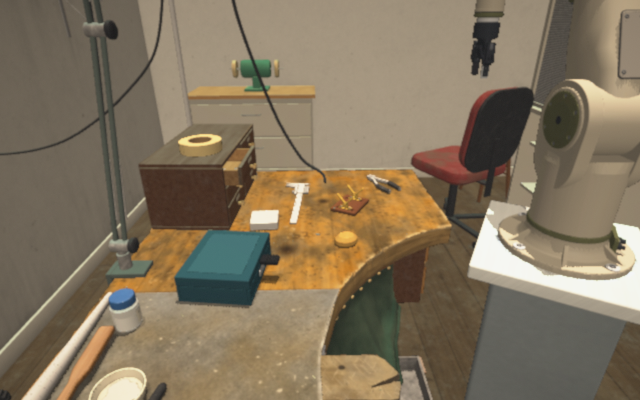

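View pics/top0.png

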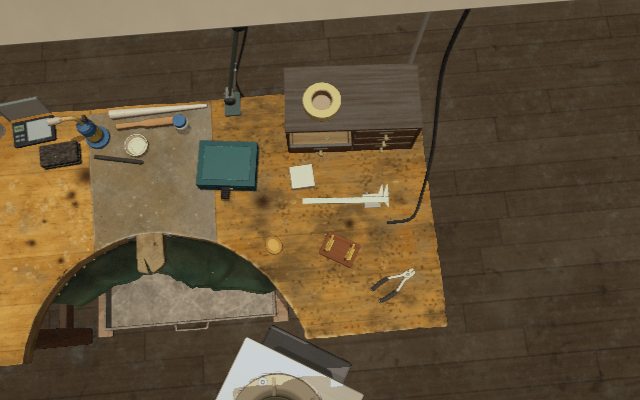

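The scene view shows the closed case with its tab toward the robot. In the top view the case is at (227,165), the tab at (226,194), the rest at (341,249), the steel block at (302,176) and the wax at (274,245). Next I'll measure these positions.

```bash
python3 - <<'E'
from h import *
c,s=load('top0')
hsv=cv2.cvtColor(c['img'],cv2.COLOR_RGB2HSV)
def big(m,x0,y0,x1,y1):
    k=np.zeros_like(m);k[y0:y1,x0:x1]=m[y0:y1,x0:x1]
    cs=cv2.findContours(k,cv2.RETR_EXTERNAL,cv2.CHAIN_APPROX_NONE)[0];return max(cs,key=cv2.contourArea)
def rep(n,ct,z):
    P=np.array([hit(c,s,u,v,z)[:2] for u,v in ct[:,0,:]],np.float32)
    r=cv2.minAreaRect(P);print(n,r, cv2.boundingRect(ct));print(cv2.boxPoints(r).round())
rep('case',big(cv2.inRange(hsv,(80,60,20),(105,255,255)),180,125,275,200),48)
rep('tab',big(cv2.inRange(hsv,(0,0,0),(180,255,60)),210,188,240,205),40)
m=cv2.inRange(hsv,(0,0,170),(180,70,255)); rep('block',big(m,285,160,320,192),18)
m=cv2.inRange(hsv,(0,100,30),(11,255,150)); rep('rest',big(m,310,225,370,275),8)
m=cv2.inRange(hsv,(15,120,200),(30,255,255)); rep('wax',big(m,260,235,290,258),19)
print([hit(c,s,u,v,0).round() for u,v in [(400,285),(277,300),(250,265)]])
im=cv2.resize(c['img'][120:280,190:430,::-1],None,fx=3.3,fy=3.3,interpolation=cv2.INTER_CUBIC);cv2.imwrite('pics/crop.png',im)
E
```

```text
case ((512.0706176757812, 387.271484375), (130.0091552734375, 152.52001953125), 23.61571502685547) (196, 141, 62, 50)
[[422. 431.]
 [483. 291.]
 [602. 343.]
 [541. 483.]]
tab ((444.38372802734375, 361.82403564453125), (26.297073364257812, 74.27523803710938), 25.09310531616211) (210, 188, 30, 11)
[[417. 390.]
 [448. 323.]
 [472. 334.]
 [441. 401.]]
block ((574.5028076171875, 206.18504333496094), (58.4254150390625, 58.88312530517578), 33.582489013671875) (290, 164, 25, 24)
[[534. 215.]
 [566. 165.]
 [615. 198.]
 [583. 247.]]
rest ((434.2972106933594, 34.09151077270508), (79.24714660644531, 45.932430267333984), 88.40704345703125) (322, 242, 30, 25)
[[410.  -5.]
 [456.  -6.]
 [458.  73.]
 [412.  74.]]
wax ((380.1830749511719, 194.91104125976562), (28.74048614501953, 22.542510986328125), 52.218971252441406) (268, 239, 11, 12)
[[362. 190.]
 [380. 177.]
 [398. 199.]
 [380. 213.]]
[array([ 426., -139.,    0.]), array([260., 126.,   0.]), array([310., 227.,   0.])]
```

View pics/crop.png

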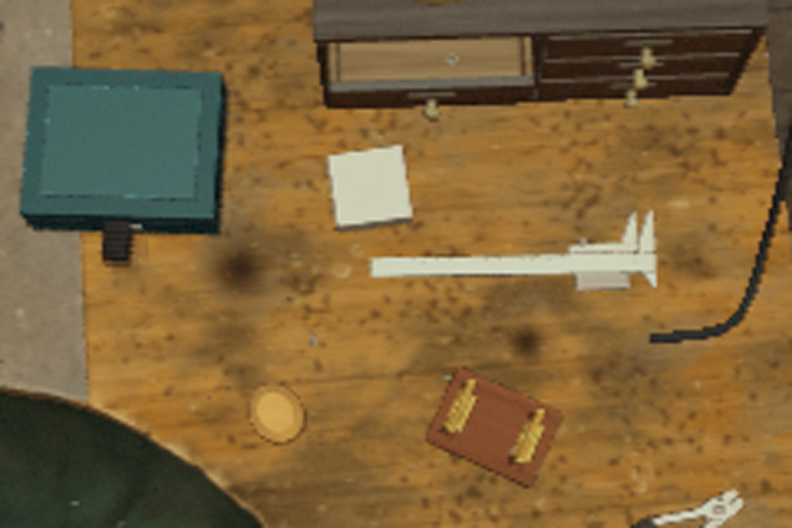

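The crop shows the case top corners at (33,67), (223,72), (218,222) and (22,213), and the tab end at (117,262). The rest foot corners are (458,367), (562,410), (528,487) and (425,438).

```bash
python3 - <<'E'
from h import *
c,s=load('top0')
def p(x,y,z): return hit(c,s,190+x/3.3-.5,120+y/3.3-.5,z)[:2].round(1)
C=[p(33,67,48),p(223,72,48),p(218,220,48),p(22,213,48)];print('case',C,np.mean(C,0))
for i in range(4): d=C[(i+1)%4]-C[i];print(np.hypot(*d),np.degrees(np.arctan2(d[1],d[0])))
print('tab base,end',p(118,222,41),p(117,261,41))
C=[p(458,367,8),p(562,410,8),p(528,487,4),p(425,438,4)];print('rest',C,np.mean(C,0))
for i in range(4): d=C[(i+1)%4]-C[i];print(np.hypot(*d),np.degrees(np.arctan2(d[1],d[0])))
q=R.from_quat(s['orientation']).as_matrix();print(q)
E
```

```text
case [array([542.4, 483.4]), array([602. , 346.3]), array([492.7, 296. ]), array([433.6, 435.3])] [517.675 390.25 ]
149.49438116531334 -66.50449066947017
120.31866023190253 -155.28805205723984
151.31853819013716 112.98977308177582
118.95818593102362 23.850010207428564
tab base,end [459.8 366.9] [431.9 353.4]
rest [array([473.7,  82.8]), array([477.2,  -4.3]), array([412.3,  -5. ]), array([413. ,  82.7])] [444.05  39.05]
87.17029310493339 -87.69888179067269
64.90377492873583 -179.38204174889677
87.70279357010243 89.54268878024219
60.700082372267 0.09439164362118113
[[-8.99204479e-01 -9.01730915e-04  4.37527704e-01]
 [-4.37528630e-01  1.73490746e-03 -8.99202807e-01]
 [ 5.17688940e-05 -9.99998088e-01 -1.95456965e-03]]
```

Case: centre (518,390), yaw about 23.8°, so the tab point is near (446,359,37), which agrees with the measured tab end. Rest: centre (444,39), yaw about 0. I'll move above the tab, keeping clear of the hanging cable.

Request:
arm_command(
  increments=[0.6,1,0,0,0.6,1,0,0,0.6,1,0,0,0.6,1,0,0,0.6,1,0,0],
)

```text
clock: 0.72
position: [424.0, -310.1, 231.0]
orientation: [-0.159, 0.689, -0.689, 0.159]
contact_force: [1.3, -0.8, -0.5]
opening: 0.999
```

Request:
arm_command(
  increments=[0.1,1,0,0,0.1,1,0,0,0.1,1,0,0,0.1,1,0,0,0.1,1,0,0],
)

```text
clock: 1.35
position: [448.2, -60.4, 231.1]
orientation: [-0.159, 0.689, -0.689, 0.159]
contact_force: [0.2, -0.2, -0.1]
opening: 1.0
```

Request:
arm_command(
  increments=[0,1,0,0,0,1,0,0,0,1,0,0,0,1,0,0,0,1,0,-0.35],
)

```text
clock: 1.98
position: [448.1, 189.4, 231.1]
orientation: [0.146, -0.692, 0.692, -0.146]
contact_force: [0.8, 0.3, 0.5]
opening: 1.0
```

Request:
arm_command(
  increments=[0,0.85,-0.4,0,0,0.85,-0.4,0,0,0.85,-0.4,0,0,0.85,-0.4,0,0,0,0,0],
)

```text
clock: 2.6
position: [445.6, 360.9, 148.8]
orientation: [-0.15, 0.692, -0.691, 0.146]
contact_force: [-0.6, -1.1, 0.2]
opening: 0.997
```

```bash
python3 - <<'E'
from h import *
c,s=snap('wrist','w1');print(s['position'],s['q'],c['vertical_fov'],c['tool_from_camera'])
c,s=snap('top','top1')
E
```

```text
[445.6048998  360.90165384 148.84736908] [-0.19350195  0.41525    -0.69930891  1.60555398  0.27572494  1.22625437
 -2.09465002] 65.70646984690485 [[ 6.19681630e-04  9.61645641e-01  2.74294143e-01 -6.90270370e+01]
 [-2.20610306e-04 -2.74294058e-01  9.61645840e-01 -1.42927458e+02]
 [ 9.99999784e-01 -6.56426376e-04  4.21739506e-05  5.70643332e-01]
 [ 0.00000000e+00  0.00000000e+00  0.00000000e+00  1.00000000e+00]]
```

View pics/w1.png

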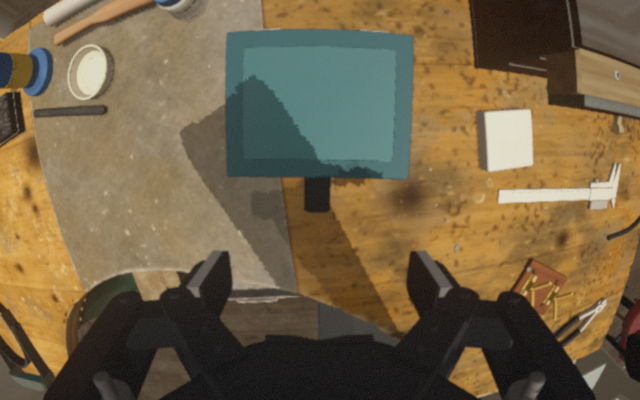

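The wrist view shows the tab spanning (305–330, 178–212) and the lid corners at (227,31), (413,36), (409,178) and (227,177).

```bash
python3 - <<'E'
from h import *
c,s=load('w1')
g=cv2.cvtColor(c['img'],cv2.COLOR_RGB2HSV)
C=np.array([hit(c,s,u,v,48)[:2] for u,v in [(227,31),(413,36),(409,178),(227,177)]]);print(C.round(1),C.mean(0))
for i in range(4): d=C[(i+1)%4]-C[i];print(np.hypot(*d),np.degrees(np.arctan2(d[1],d[0])))
for u,v in [(305,212),(330,212),(317,212),(317,195),(317,179)]: print(hit(c,s,u,v,41.5).round(1))
C=np.array([hit(c,s,u,v,18)[:2] for u,v in [(482,110),(530,110),(534,167),(486,170)]]);print('block',C.mean(0))
q=R.from_quat(s['orientation']).as_matrix();print(np.degrees(np.arctan2(q[1,2],q[0,2])))
E
```

```text
[[545.1 485.5]
 [601.9 348.3]
 [494.5 301.1]
 [433.9 438.5]] [518.82848382 393.34890858]
148.53958981217724 -67.51442215055103
117.27812230252454 -156.27212285974463
150.12937023444843 113.81334466047109
120.73341321943549 22.956910904179573
[430.7 366.8  41.5]
[439.4 347.5  41.5]
[434.9 357.6  41.5]
[448.5 363.6  41.5]
[461.  369.2  41.5]
block [575.56052114 208.82829364]
-65.83895404119495
```

Request:
arm_command(
  increments=[0.04,0.02,-0.8,0,0,0,-0.8,0,0,0,-0.5,0,0,0,-0.3,0,0,0,0,0],
)

```text
clock: 3.32
position: [450.8, 357.9, 31.1]
orientation: [0.146, -0.692, 0.692, -0.145]
contact_force: [0.0, 0.1, 0.7]
opening: 1.0
```

Request:
arm_command(
  increments=[0,0,0,0,0,0,0,0,0,0,0,0,0,0,0,0,0,0,0,0],
  claw=-1,
)

```text
clock: 3.95
position: [448.7, 364.2, 33.1]
orientation: [-0.147, 0.694, -0.689, 0.148]
contact_force: [-5.3, 10.0, 3.7]
opening: 0.237
```

```bash
python3 - <<'E'
from h import *
c,s=snap('wrist','w2');print(s['position'],s['opening'],s['contact_force'])
E
```

```text
[448.69297296 364.19086366  33.07769662] 0.23749148327471029 [-5.33935527 10.0211165   3.65903448]
```

View pics/w2.png

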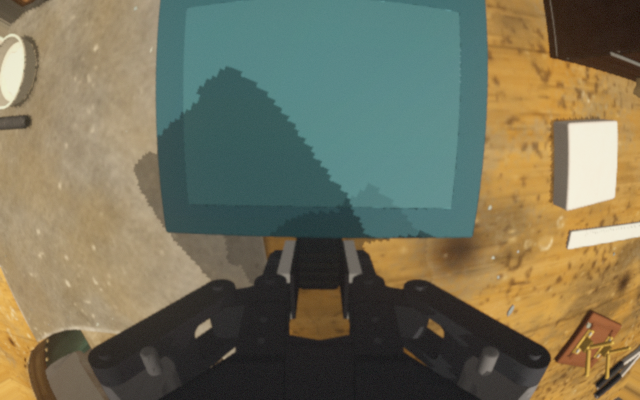

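The tab is between the pads (opening 0.237, about 20 mm), but it sits about 5 mm off-centre and the grip is shallow. I'll re-centre and go slightly deeper.

Request:
arm_command(
  increments=[0,0,0,0,-0.04,0.1,-0.06,0,0,0,0,0,0,0,0,0],
  claw=-0.1,
)

```text
clock: 4.5
position: [448.5, 363.7, 28.1]
orientation: [0.146, -0.692, 0.692, -0.146]
contact_force: [0.4, -0.5, -0.6]
opening: 0.451
```

Request:
arm_command(
  increments=[0,0,0,0,0,0,0,0,0,0,0,0,0,0,0,0],
  claw=-1,
)

```text
clock: 5.0
position: [448.4, 364.3, 28.5]
orientation: [-0.146, 0.692, -0.692, 0.146]
contact_force: [-1.6, 0.4, 3.7]
opening: 0.242
```

```bash
python3 - <<'E'
import numpy as np
R=137;u=np.array([.916,.401])
t=np.radians(np.r_[2.9:98:13j])
h=-R*np.cos(t);z=R*np.sin(t)
a=0;P=np.c_[np.outer(h-h[0],u),z-z[0]]/50
Q=P.round(2);print(np.diff(Q,axis=0).round(2).tolist(),P[-1]*50)
E
```

```text
[[0.04, 0.02, 0.38], [0.09, 0.04, 0.36], [0.13, 0.06, 0.35], [0.18, 0.07, 0.33], [0.22, 0.1, 0.29], [0.25, 0.11, 0.26], [0.28, 0.12, 0.22], [0.31, 0.14, 0.18], [0.32, 0.14, 0.13], [0.34, 0.15, 0.08], [0.35, 0.15, 0.02], [0.35, 0.15, -0.03]] [142.79640036  62.51239797 128.73549263]
```

Request:
arm_command(
  increments=[0.04,0.02,0.38,0,0.09,0.04,0.36,0,0.13,0.06,0.35,0,0,0,0,0],
)

```text
clock: 5.5
position: [463.5, 370.8, 83.9]
orientation: [-0.144, 0.693, -0.691, 0.147]
contact_force: [5.1, 5.7, -5.3]
opening: 0.238
```

Request:
arm_command(
  increments=[0.18,0.07,0.33,0,0.22,0.1,0.29,0,0.25,0.11,0.26,0,0.28,0.12,0.22,0,0,0,0,0],
)

```text
clock: 6.12
position: [508.5, 390.2, 136.6]
orientation: [-0.146, 0.692, -0.692, 0.146]
contact_force: [1.6, 4.4, -9.4]
opening: 0.229
```

```bash
python3 - <<'E'
from h import *
c,s=snap('scene','s2')
cv2.imwrite('pics/s2c.png',cv2.resize(c['img'][120:320,140:400,::-1],None,fx=3,fy=3))
E
```

```text
(no output)
```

View pics/s2c.png

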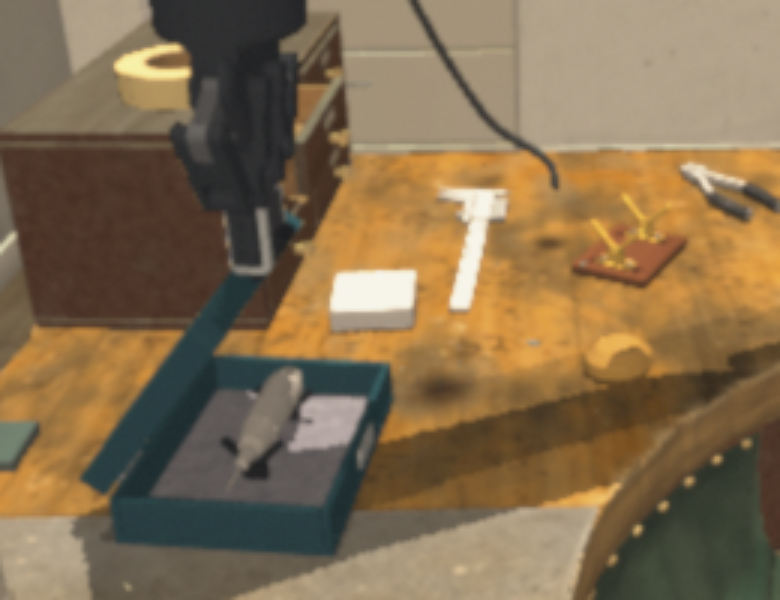

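The lid is rising with the tab still gripped, and the handpiece is visible in the case with its tip towards case +y. Continuing the arc.

Request:
arm_command(
  increments=[0.31,0.14,0.18,0,0.32,0.14,0.13,0,0.34,0.15,0.08,0,0.35,0.15,0.02,0,0.35,0.15,-0.03,0],
)

```text
clock: 6.8
position: [591.1, 427.6, 157.1]
orientation: [-0.147, 0.692, -0.691, 0.146]
contact_force: [-1.1, 0.7, -0.2]
opening: 0.091
```

Request:
arm_command(
  increments=[0,0,0,0],
)

```text
clock: 6.92
position: [592.2, 426.0, 155.9]
orientation: [0.146, -0.692, 0.692, -0.146]
contact_force: [-0.9, 0.3, -1.6]
opening: -0.003
```

The tab came out of the fingers near the end. I'll check which way the lid fell.

```bash
python3 - <<'E'
from h import *
c,s=snap('scene','s3')
cv2.imwrite('pics/s3c.png',cv2.resize(c['img'][120:320,140:400,::-1],None,fx=3,fy=3))
E
```

```text
(no output)
```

View pics/s3c.png

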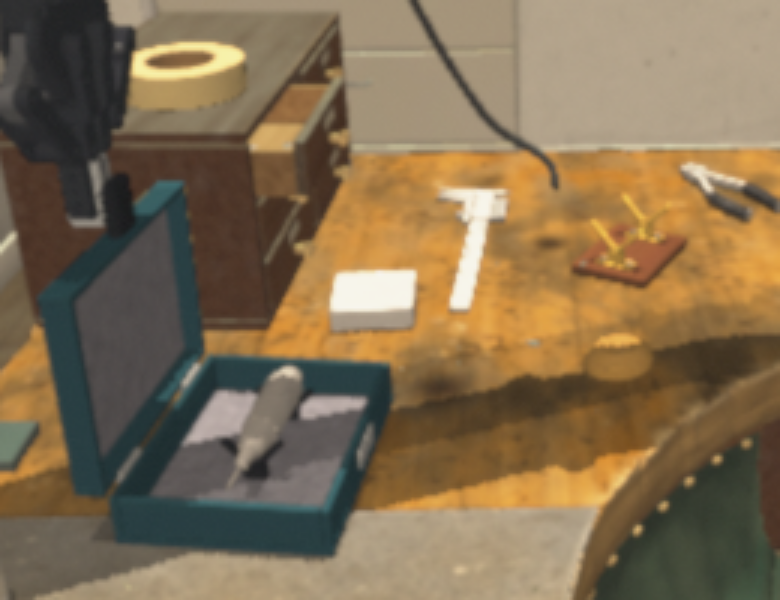

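The lid stands about vertical, with the shut fingers just behind the tab and holding it from leaning back. I'll move back and up so it can swing to its stop.

Request:
arm_command(
  increments=[0.2,0.08,0.2,0,0.1,0.04,0.6,0,0,0,0.8,0,0,0,0.8,0,0,0,0,0],
)

```text
clock: 7.6
position: [606.8, 433.0, 281.9]
orientation: [-0.144, 0.693, -0.691, 0.148]
contact_force: [0.4, -0.1, -1.0]
opening: 0.002
```

```bash
python3 - <<'E'
from h import *
c,s=snap('scene','s4')
w,s=snap('wrist','w4');print(s['position'])
cv2.imwrite('pics/s4c.png',np.hstack([cv2.resize(c['img'][120:320,140:400,::-1],(400,308)),cv2.resize(w['img'][:,:,::-1],(400,308))]))
E
```

```text
[606.43109858 432.6548913  279.19099761]
```

View pics/s4c.png

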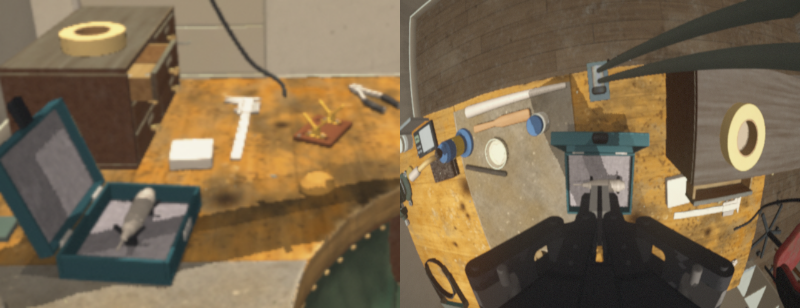

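The lid leans on its stop and the handpiece is still in its cradles. I'll move over it, turning the jaws 90° to line up with case x.

Request:
arm_command(
  increments=[-0.55,-0.35,0,1,-0.55,-0.35,0,1,-0.54,-0.35,0,1,0,0,0,1,0,0,0,1],
  claw=0.2,
)

```text
clock: 8.32
position: [523.7, 378.6, 275.4]
orientation: [0.322, -0.629, 0.631, -0.32]
contact_force: [-0.5, 1.1, 0.0]
opening: 0.599
```

Request:
arm_command(
  increments=[0,0,0,1,0,0,0,1,0,0,0,1,0,0,0,1,0,0,0,1],
)

```text
clock: 8.95
position: [523.8, 379.1, 275.0]
orientation: [0.474, -0.525, 0.525, -0.472]
contact_force: [-0.5, -0.3, 0.1]
opening: 0.604
```

Request:
arm_command(
  increments=[0,0,-0.5,1,0,0,-0.5,1,0,0,-0.6,1,0,0,-0.6,1,0,0,-0.5,1],
)

```text
clock: 9.57
position: [523.3, 378.6, 138.9]
orientation: [0.594, -0.385, 0.385, -0.592]
contact_force: [0.1, -0.3, 0.1]
opening: 0.602
```

Request:
arm_command(
  increments=[0,0,0,0,0,0,0,0],
)

```text
clock: 9.82
position: [524.3, 380.0, 142.2]
orientation: [-0.592, 0.387, -0.386, 0.592]
contact_force: [0.0, 0.1, 0.6]
opening: 0.602
```

```bash
python3 - <<'E'
from h import *
c,s=snap('wrist','w5');print(s['position'],s['q'],s['opening'])
q=R.from_quat(s['orientation']).as_matrix();print(np.degrees(np.arctan2(q[1,2],q[0,2])))
E
```

```text
[524.30530329 379.96913858 142.2269782 ] [-0.0830048   0.65746697 -0.92060727  1.39534216  0.52261163  1.34273058
 -0.60396575] 0.6023353380239127
23.71779203226582
```

View pics/w5.png

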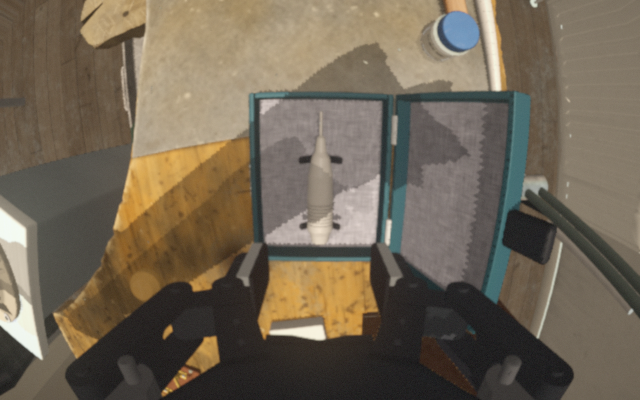

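The wrist view shows the handpiece axis from tip (321,112) to rear (318,244), with the cradles at rows 159 and 224.

```bash
python3 - <<'E'
from h import *
c,s=load('w5')
u=lambda *a:hit(c,s,*a).round(1)
print('rear',u(318.5,244,28),'tip',u(321,112,28),'mid l/r',u(307,205,28),u(332,205,28),u(319.5,205,28))
print('cradles -42',u(321,224,30),'+18',u(321,159,30))
a=u(318.5,244,28);b=u(321,112,28);d=b-a;print(np.hypot(*d[:2]),np.degrees(np.arctan2(d[1],d[0])));print('barrel',a+d/np.linalg.norm(d)*43)
cr=np.array([u(321,224,30),u(321,159,30)]);print(np.hypot(*(cr[1]-cr[0])[:2]),'mid',cr.mean(0))
E
```

```text
rear [540.7 339.9  28. ] tip [496.1 447.   28. ] mid l/r [516.9 369.5  28. ] [536.7 378.2  28. ] [526.8 373.9  28. ]
cradles -42 [534.7 359.1  30. ] +18 [511.7 411.3  30. ]
116.01538691053014 112.6084680950851
barrel [524.16943409 379.59559662  28.        ]
57.04244034050438 mid [523.2 385.2  30. ]
```

Request:
arm_command(
  increments=[0,0,-0.8,-0.15,0,0,-0.8,0,0,0,-0.5,0,0,0,-0.4,0,0,0,0,0],
  claw=0.1,
)

```text
clock: 10.5
position: [524.2, 379.7, 16.1]
orientation: [0.59, -0.391, 0.391, -0.589]
contact_force: [0.3, -0.5, -0.6]
opening: 0.55
```

Request:
arm_command(
  increments=[0,0,0,0],
)

```text
clock: 10.62
position: [525.0, 380.8, 18.3]
orientation: [-0.589, 0.39, -0.391, 0.59]
contact_force: [0.3, 0.4, 0.5]
opening: 0.552
```

Request:
arm_command(
  increments=[0,0,-0.06,0,0,0,0,0,0,0,0,0,0,0,0,0,0,0,0,0],
  claw=-1,
)

```text
clock: 11.25
position: [524.9, 380.4, 14.6]
orientation: [-0.589, 0.39, -0.391, 0.59]
contact_force: [1.2, -0.8, 5.9]
opening: 0.235
```

Request:
arm_command(
  increments=[0,0,0,0,0,0,0,0],
)

```text
clock: 11.5
position: [524.9, 380.4, 14.6]
orientation: [-0.589, 0.39, -0.391, 0.59]
contact_force: [-0.1, -0.6, 5.3]
opening: 0.235
```

Request:
arm_command(
  increments=[0,0,0.3,0,0,0,0.6,0,0,0,0.8,0,0,0,0.8,0,0,0,0,0],
)

```text
clock: 12.12
position: [525.3, 381.6, 143.1]
orientation: [-0.588, 0.39, -0.391, 0.591]
contact_force: [0.0, 1.4, -1.7]
opening: 0.233
```

```bash
python3 - <<'E'
from h import *
c,s=snap('wrist','w6');print(s['position'],s['opening'],s['contact_force'])
t,_=snap('scene','s6')
cv2.imwrite('pics/s6c.png',np.hstack([cv2.resize(t['img'][120:320,140:400,::-1],(400,308)),cv2.resize(c['img'][:,:,::-1],(400,308))]))
E
```

```text
[525.30163795 381.62064037 143.08747105] 0.23257701242325238 [ 0.03085548  1.3808208  -1.70729848]
```

View pics/s6c.png

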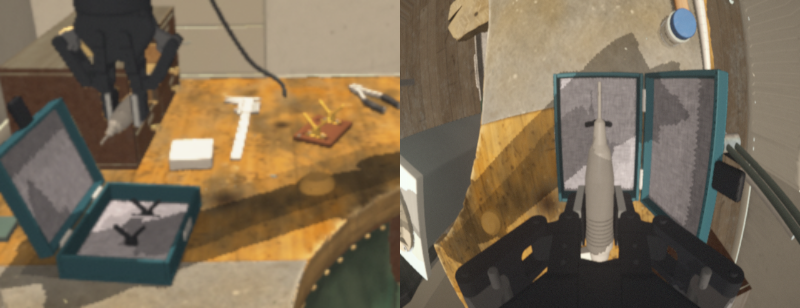

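The handpiece is held and clear of the case. I'll fly just past the rest so the wrist camera can see it from close by.

Request:
arm_command(
  increments=[-0.18,-0.98,0,-0.42,-0.18,-0.98,0,-0.42,-0.18,-0.98,0,-0.42,-0.18,-0.98,0,-0.42,-0.18,-0.98,0,-0.42],
)

```text
clock: 12.85
position: [478.0, 132.8, 137.3]
orientation: [0.543, -0.454, 0.453, -0.542]
contact_force: [0.9, -0.4, -0.6]
opening: 0.231
```

Request:
arm_command(
  increments=[-0.18,-0.98,0,-0.42,-0.18,-0.98,0,-0.42,-0.18,-0.98,0,-0.42,-0.18,-0.98,0,-0.42,0,0,0,0],
)

```text
clock: 13.48
position: [441.4, -65.6, 137.3]
orientation: [-0.5, 0.502, -0.5, 0.498]
contact_force: [0.7, 1.2, -2.1]
opening: 0.237
```

```bash
python3 - <<'E'
from h import *
c,s=snap('wrist','w7');print(s['position'],s['opening'],s['contact_force'])
q=R.from_quat(s['orientation']).as_matrix();print(np.degrees(np.arctan2(q[1,2],q[0,2])))
snap('top','top7');snap('scene','s7')
E
```

```text
[441.35269486 -65.59671106 137.34406026] 0.23684068270099515 [ 0.67106949  1.1848216  -2.1470974 ]
-0.22589831452265952
```

View pics/w7.png

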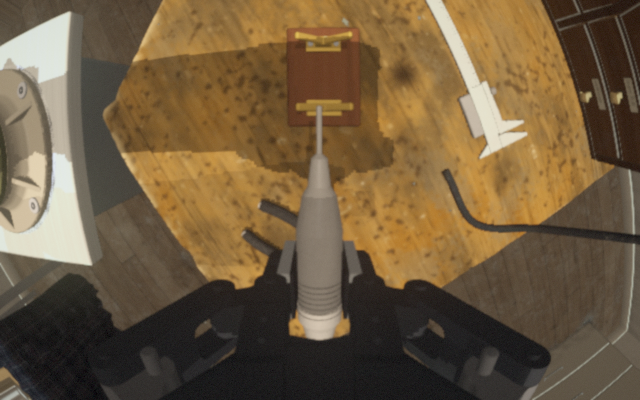

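The foot corners are about (290,28), (361,28), (360,126) and (288,126). The near bracket's tips are about (297,104) and (353,104), and the far bracket's about (295,37) and (355,37). The handpiece tip is at (319,107) in front of the near bracket. Next I'll measure these by mask.

```bash
python3 - <<'E'
from h import *
c,s=load('w7')
hsv=cv2.cvtColor(c['img'],cv2.COLOR_RGB2HSV)
m=np.zeros((400,640),np.uint8);m[15:135,275:375]=cv2.inRange(hsv,(0,90,20),(12,255,200))[15:135,275:375]
m=cv2.morphologyEx(m,cv2.MORPH_CLOSE,np.ones((15,15)))
ct=max(cv2.findContours(m,cv2.RETR_EXTERNAL,cv2.CHAIN_APPROX_NONE)[0],key=cv2.contourArea)
P=np.array([hit(c,s,u,v,8)[:2] for u,v in ct[:,0]],np.float32);print('px',cv2.boundingRect(ct),'foot',cv2.minAreaRect(P))
b=cv2.inRange(hsv,(16,130,90),(35,255,255))
for r0,r1 in((25,60),(92,120)):
    k=np.zeros_like(b);k[r0:r1,288:362]=b[r0:r1,288:362];v,u=np.nonzero(k)
    l=u<=u.min()+2;r=u>=u.max()-2
    A=hit(c,s,u.min()-.5,v[l].mean(),41);B=hit(c,s,u.max()+.5,v[r].mean(),41)
    print('bracket',u.min(),v[l].mean(),u.max(),v[r].mean(),A.round(1),B.round(1),((A+B)/2).round(1),np.hypot(*(A-B)[:2]))
# handpiece: tip & edges at wrist, tip across other views
o,d=ray(c,s,319,107)
for z in (135,140,145,150,155,160): print(z,(o+d*(z-o[2])/d[2]).round(1))
rows=[200,230,260]
g=c['img'].astype(int)
for r in rows:
    row=hsv[r,280:365];print(r,[(280+i) for i in range(84) if abs(int(row[i,2])-int(row[i+1,2]))>25])
print('rear ~',hit(c,s,320,338,150))
E
```

```text
px (287, 28, 73, 99) foot ((444.77459716796875, 39.268798828125), (62.470096588134766, 88.1849594116211), 0.44112253189086914)
bracket 288 26.0 361 38.38709677419355 [417.2  75.7  41. ] [473.9  65.4  41. ] [445.5  70.6  41. ] 57.53984217035554
bracket 295 106.38095238095238 361 105.5 [422.4  11.2  41. ] [473.6  11.9  41. ] [448.   11.6  41. ] 51.17714305210588
135 [441.4   7.6 135. ]
140 [441.4   7.5 140. ]
145 [441.4   7.3 145. ]
150 [441.5   7.2 150. ]
155 [441.5   7.  155. ]
160 [441.5   6.9 160. ]
200 [337]
230 []
260 [291, 297, 341, 346]
rear ~ [ 441.46989567 -109.97882112  150.        ]
```

Request:
arm_command(
  increments=[0.02,0.7,0,0.1,0.02,0.7,0,0,0.02,0.7,-0.4,0,0,0,-0.8,0,0,0,0,0],
)

```text
clock: 14.25
position: [443.8, 45.7, 76.6]
orientation: [0.506, -0.497, 0.493, -0.504]
contact_force: [-0.4, 0.7, -1.7]
opening: 0.236
```

Request:
arm_command(
  increments=[0,0,0,0,0,0,0,0],
)

```text
clock: 14.5
position: [447.5, 44.0, 80.1]
orientation: [-0.503, 0.496, -0.497, 0.504]
contact_force: [0.3, -0.0, -1.2]
opening: 0.234
```

```bash
python3 - <<'E'
from h import *
c,s=snap('scene','s8');print(s['position'],s['opening'])
t,_=snap('top','top8')
cv2.imwrite('pics/s8c.png',np.hstack([cv2.resize(c['img'][150:250,310:420,::-1],(440,400),interpolation=cv2.INTER_CUBIC),cv2.resize(t['img'][200:300,290:380,::-1],(360,400),interpolation=cv2.INTER_CUBIC)]))
E
```

```text
[447.48334018  43.97534477  80.13470332] 0.2338914521514341
```

Request:
arm_command(
  increments=[-0.05,-0.1,-0.3,0,0,0,0,0,0,0,0,0,0,0,0,0],
)

```text
clock: 15.1
position: [444.1, 39.1, 63.9]
orientation: [-0.504, 0.496, -0.496, 0.504]
contact_force: [-0.2, -0.7, -2.4]
opening: 0.235
```

```bash
python3 - <<'E'
from h import *
s=telemetry.read_state();print(s['position'])
q=R.from_quat(s['orientation']).as_matrix();print(np.degrees(np.arctan2(q[1,2],q[0,2])))
E
```

```text
[444.14699274  39.12514416  63.9279291 ]
0.8698177998490498
```

Request:
arm_command(
  increments=[0,0,-0.3,0,0,0,-0.25,0,0,0,-0.1,0,0,0,0,0,0,0,0,0],
)

```text
clock: 15.72
position: [444.2, 39.2, 31.5]
orientation: [-0.504, 0.496, -0.496, 0.504]
contact_force: [0.4, -0.7, -1.6]
opening: 0.235
```

Request:
arm_command(
  increments=[0,0,-0.08,0,0,0,0,0,0,0,0,0],
)

```text
clock: 16.1
position: [444.0, 39.0, 27.3]
orientation: [0.504, -0.496, 0.496, -0.504]
contact_force: [0.1, 0.5, -1.1]
opening: 0.235
```

Request:
arm_command(
  increments=[0,0,-0.05,0,0,0,0,0,0,0,0,0],
)

```text
clock: 16.48
position: [444.3, 39.0, 24.9]
orientation: [-0.504, 0.496, -0.496, 0.504]
contact_force: [0.4, 0.1, 0.0]
opening: 0.233
```

Request:
arm_command(
  increments=[0,0,-0.04,0,0,0,0,0,0,0,0,0],
)

```text
clock: 16.85
position: [444.7, 39.2, 23.5]
orientation: [-0.504, 0.496, -0.497, 0.504]
contact_force: [-1.2, -0.5, 8.7]
opening: 0.233
```

Contact came at the expected height (about 8 N up, TCP 23.5). Releasing.

Request:
arm_command(
  increments=[0,0,0,0,0,0,0,0,0,0,0,0],
  claw=0.0,
)

```text
clock: 17.23
position: [443.7, 39.0, 22.6]
orientation: [0.504, -0.496, 0.496, -0.504]
contact_force: [-0.2, 0.5, -0.7]
opening: 0.505
```

Request:
arm_command(
  increments=[0,0,0.2,0,0,0,0.5,0,0,0,0.8,0,0,0,0.8,0,0,0,0.5,0],
)

```text
clock: 17.85
position: [444.5, 39.5, 165.2]
orientation: [-0.503, 0.495, -0.497, 0.504]
contact_force: [1.3, -0.4, -1.0]
opening: 0.503
```

Request:
arm_command(
  increments=[0,-0.9,0,0,0,-0.9,0,0,0,0,0,0],
)

```text
clock: 18.23
position: [443.7, -54.6, 163.1]
orientation: [0.502, -0.498, 0.498, -0.502]
contact_force: [-0.1, 0.3, -0.5]
opening: 0.5
```

```bash
python3 - <<'E'
from h import *
w,s=snap('wrist','w9');print(s['position'],s['opening'])
c,_=snap('scene','s9');t,_=snap('top','top9')
a=cv2.resize(c['img'][120:320,140:400,::-1],(400,300));b=cv2.resize(c['img'][165:225,320:400,::-1],(400,300),interpolation=cv2.INTER_CUBIC)
x=cv2.resize(w['img'][0:210,210:490,::-1],(400,300),interpolation=cv2.INTER_CUBIC);y=cv2.resize(t['img'][215:287,293:389,::-1],(400,300),interpolation=cv2.INTER_CUBIC)
cv2.imwrite('pics/fin.png',np.vstack([np.hstack([a,b]),np.hstack([x,y])]))
E
```

```text
[443.6751629  -54.60885589 163.12982161] 0.4996606144786717
```

View pics/fin.png

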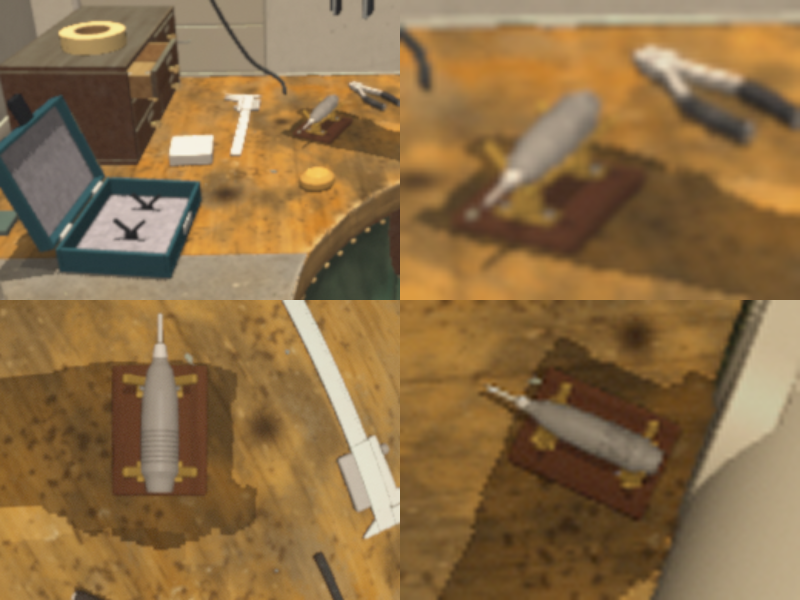

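The handpiece lies in both brackets, the lid is open and the block is where it was. One numeric check before handing in.

```bash
python3 - <<'E'
from h import *
c,s=load('w9')
p=lambda x,y,z:hit(c,s,210+x*.7,(y-300)*.7,z)
r,t=p(160,491,38),p(160,314,33);F=np.array([p(112,364,8),p(206,364,8),p(206,494,8),p(112,494,8)])
d=t-r;print('rear',r,'tip',t,np.linalg.norm(d),'barrel',r+d/np.linalg.norm(d)*43,'foot',F.mean(0))
E
```

```text
rear [445.49921889  -0.79333384  38.        ] tip [444.6166589  112.03897868  33.        ] 112.9464902561841 barrel [445.16321836  42.16319741  36.09644373] foot [444.78328872  40.30871131   8.        ]
```

The barrel is about 0.4 mm across and 2 mm along from the rest's midpoint, so I'm handing in.

```bash
python3 -c "
from bench import sign_off
print(sign_off())"
```

```text
the job is handed in; nothing more can be done
None
```

The job is done and handed in at about 18.4 s of the 53 s allowed; no verdict was reported.

- **Lid:** I pinched the tab, re-centred the grip once, and swung the lid up. The tab slipped out of the fingers near vertical, leaving the shut fingers behind it. I backed them off and up, and the lid fell back to its stop. The last pictures show it still open. I judged its angle by eye only.
- **Handpiece:** I lifted it from between the cradles and laid it in the rest. It touched at the expected height (TCP 23.5 mm), and I released it there.
- **Last checks:** The final picture shows the handpiece in both brackets. The wrist image puts the barrel about 0.4 mm across and 2 mm along from the rest's midpoint, with the axis within about 0.01 rad of the rest's y. I did not measure the barrel height independently.
- **Rest of the scene:** The steel block looks unmoved, and the gripper was clear of everything (TCP at 163 mm).

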